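# Stow the squeegee in its blind sleeve

## Task

Pick up the squeegee and slide its handle, tip first, into the chrome sleeve until you feel it come up against the springy stop hidden inside; press it home firmly but gently on that stop, then let go so that it stays there, touching the stop. Do not shove hard against the stop or ram the sleeve, and leave the other things on the counter where they are.

Things in the scene. Friction and masses are not known exactly. Their poses are not given: they have to be found in the camera images.
- squeegee_grip (a point): Balance point of the yellow T-shaped squeegee (hard plastic, about 0.26 kg): on the centre line of its straight handle, half-way up. Axes: x along the handle to its free tip, z up. The handle is a bar 18 mm wide (y), 24 mm high, 175 mm long; its tip is 125 mm ahead (+x) of this point, the head begins 50 mm behind it. At the start it lies flat on the counter.
- squeegee_tip (a point): Centre of the end face of the squeegee handle's free tip, the end that goes into the sleeve; axes as for squeegee_grip.
- sleeve_mouth (a point): Centre of the mouth of the chrome sleeve, a level rectangular tube 62 mm (axis) above the counter. x points into the sleeve, z up. Bore 22 mm wide, 28 mm high (a centred handle has 2 mm to spare all round), walls 3 mm, 130 mm long. The bore begins here; 45-degree lips at the sides and top reach 9 mm out in front and widen it by 7 mm each.
- sleeve_end: Chrome cap closing the sleeve, 133 mm past the mouth. It carries the stop, unseen in the bore: a springy pad that yields 1 mm per N (pushed slowly), its face 57 to 87 mm past the mouth, new each time and not measured. Sliding friction is a few N at most. Home: pressed on the pad with over 3 N for a moment (6 to 10 N is good); over 20 N damages it. Once let go, friction keeps the handle on the pad.
- sleeve: The sleeve with its chrome bracket, screwed to the counter; origin on the counter, 62 mm straight below the mouth point, same axes. The bracket's base plate is 8 mm thick and 80 mm wide, from 25 to 135 mm beyond the mouth. A tongue 14 mm wide, level with the bore's floor (48 mm above the counter), 4 mm thick, reaches 75 mm out before the mouth and carries the handle when let go.
- soap_dish: Bystander: white ceramic soap dish, 100 x 140 x 25 mm, with a bar of soap in it; origin under its centre.
- soap: Bystander: white bar of soap, 50 x 80 x 24 mm, in the dish; origin under its centre.
- spray_bottle: Bystander: clear spray bottle with a white trigger head, 72 mm across, 214 mm high; origin under its centre.
- cup: Bystander: white ceramic cup, 76 mm across, 90 mm high; origin under its centre.
- brush: Bystander: wooden scrubbing brush on its bristles, 130 x 50 x 38 mm; origin under its centre.
- jar: Bystander: glass jar, 70 mm across, 100 mm high; origin under its centre.
- stopper: Bystander: black sink stopper, 44 mm across, 30 mm high; origin under its centre.
- squeegee: The whole squeegee; origin on the underside of the handle, 12 mm below squeegee_grip, same axes. Its head is a cross bar 170 mm wide (y), 26 mm deep, 24 mm high, with a thin black blade reaching 18 mm further back (104 mm behind the origin at most).
There are look-alikes about, which are no part of the job. What is shaped like the sleeve but pink is not meant.

How it is judged:
On the way, in this order (a step that is already met when the one before it is completed fails the run):
1. the squeegee is lifted clear of the counter (height (world z) of squeegee_grip above 0.04 m), for 0.1 s.
2. the handle's tip is at least 20 mm inside the sleeve (y of squeegee_tip in the frame of sleeve_mouth between -0.006 and 0.006 m and z of squeegee_tip in the frame of sleeve_mouth between -0.006 and 0.006 m and angle between the x axis of squeegee and the x axis of sleeve, either way round below 0.12 rad and x of squeegee_tip in the frame of sleeve_mouth above 0.02 m), for 0.1 s.
3. the handle is pressed on the hidden stop with more than 3 N for 0.2 s (y of squeegee_tip in the frame of sleeve_mouth between -0.006 and 0.006 m and z of squeegee_tip in the frame of sleeve_mouth between -0.006 and 0.006 m and angle between the x axis of squeegee and the x axis of sleeve, either way round below 0.12 rad and contact force between squeegee and sleeve_end above 3 N), for 0.2 s.
At the end, for the whole second after the job is handed in: The squeegee's handle is in the sleeve (tip at least 53 mm past the mouth and within 6 mm of the axis, handle within 0.12 rad of the sleeve's direction), still bearing on the hidden stop (more than 0.3 N), at rest and released (y of squeegee_tip in the frame of sleeve_mouth between -0.006 and 0.006 m and z of squeegee_tip in the frame of sleeve_mouth between -0.006 and 0.006 m and angle between the x axis of squeegee and the x axis of sleeve, either way round below 0.12 rad and x of squeegee_tip in the frame of sleeve_mouth above 0.053 m and contact force between squeegee and sleeve_end above 0.3 N and linear speed of squeegee below 0.01 m/s); the robot touches nothing.
It fails at once if more than 20 N on the hidden stop (contact force between squeegee and sleeve_end above 20 N).
It fails at once if more than 60 N between the squeegee and the sleeve as a whole (contact force between squeegee and sleeve above 60 N).
It fails at once if another thing on the counter moved by more than 30 mm (distance of any of soap_dish, soap, spray_bottle, cup, brush, jar, stopper from where it was at the start of the episode above 0.03 m).
It also fails if it takes over 51 s, if anything falls off the work surface, if the arm or the gripper's body presses on something with over 40 N, if the wrist force passes 120 N, or if a joint passes its speed limit or range.

## Robot

A 6-joint arm with a two-finger parallel gripper is mounted at the origin on the work surface. World frame = base frame: x ahead of the robot, y to its left, z up, the work surface at z = 0. Lengths are in m, angles in rad, forces in N, time in s.
With the tool pointing down it reaches from about 0.4 to 0.825 m from the base axis. Payload 7 kg.
Tool frame: the origin (TCP) lies at the very end of the fingers, on their centre line; the grasp point (between the pads) lies 19 mm behind it; z points along the fingers, y is the line along which they close (so a half turn about z gives the same grasp; the last joint's range is limited). The gripper opens to 85 mm and grips with 20 to 120 N. Pads are 22 mm wide; open, the fingers measure 114 mm over their backs; the gripper's body (76 mm by 85 mm) begins 54 mm behind the grasp point. The pads swing forward as they close: fully open they stand 13 mm farther back than shut.
Start: joints at [1.402, 0.359, 0.012, 0, -1.224, -0.288], TCP at [0.298, 0.606, 0.231] pointing down, gripper open.
Joint ranges: [-3.07, 3.07], [-1.43, 2.12], [-1.02, 1.25], [-3.03, 1.67], [-3.05, -0], [-3.03, 3.03]. Speed limits (rad/s): [2.39, 2.39, 3.01, 3.14, 3.14, 3.14].

## Interface

Orientations are given as a rotation vector (axis times angle).
In Python, from cell import manip, vision, order gives the robot as it stands. The module is installed in compiled form; this text tells all that it offers.
- The arm moves only by the shell command python3 -m inch 'ROWS' [FORCE]. ROWS is JSON, a list of rows, each an object with "jaw": the finger opening in m, from 0 to 0.0854; "offset": the shift along the tool's x, y, z in m, a list of three; "angular": the turn, a rotation vector about the tool's x, y, z in degrees, a list of three. A call has 1 to 8 rows; each row shifts and turns the commanded pose from where the row before left it, along the tool's axes as they then stand; what a row does not reach is not made up. A row lasts 1/8 s, in which the tool goes at most 62.5 mm and 10.7 degrees, less where a joint would pass 70% of its speed; a pose out of reach is approached as far as the arm can. A call with a gripper value outside its range is refused whole. The fingers move at their own pace and stop on an object; FORCE is the grip in N (left out, the last holds). Time passes only in rows, so rows that do not move let the fingers close. It gives the time, the measured TCP pose, the force, the opening and the grip force at its end, in the units of the state.
- manip.state(): the state, without advancing time (a new reading comes with each control period).
- vision.snapshot(name): name is "scene" or "side" or "wrist"; returns the picture (420x560x3 uint8, red, green, blue); there is no depth.
- vision.calibration(name): a dict with "intrinsics" (3x3 intrinsics, pixels), "R" (3x3) and "t" (3): a world point X has camera coordinates R X + t; the wrist camera has in their place "mount" (4x4, takes a point from camera to tool coordinates, whose origin is the TCP and whose axes are the flange's). Camera axes: x right, y down, z forward; pixel columns grow to the right and rows downward; lengths in m; the calibration is good to about 2 mm. A picture is of the moment at which its call begins: read the wrist's pose just before it. calibration takes no time and is no camera call.
- order.hand_in(): hands the job in; it is judged then, once.
The state is a dict: "time_s": time; "joint_positions": joint angles; "joint_vel": joint speeds; "effort": joint torques, N m; "position": TCP position; "eef_rot": TCP orientation; "ft_force": force on the tool from outside, world axes, zero at the start; "torque": the same for the moment, N m; "grip_width": opening from 0.0 (shut) to 1.0 (fully open); "gripper_force": force on a finger pad.
Only numpy, scipy, OpenCV 4.12 (cv2) and the standard library are available. Lean on these libraries where they do the work, as an engineer would, in place of code of your own. Each camera call takes 0.05 s, during which the arm holds its last target. There are 200 camera calls.

## Working session

There is one attempt and no reset: what is moved stays moved. The work goes in short steps, Python scripts to look and compute and a shell command to move; the robot and the scene stay as the last step left them, time stands still between calls to the robot, and variables do not carry over. Pictures are saved under pics/ and viewed, at most 10 in all, crops included, and the job is handed in when it is done.

```bash
mkdir -p pics
python3 - <<'E'
from cell import manip, vision
import cv2,numpy as np
s=manip.state();print(s)
for n in ("scene","side"):
    im=vision.snapshot(n);cv2.imwrite(f"pics/{n}0.png",im[:,:,::-1]);c=vision.calibration(n);print(n,{k:np.round(v,4).tolist() for k,v in c.items()})
print(vision.calibration("wrist"))
E
```

```text
{'time_s': 0.0, 'joint_positions': array([ 1.40207190e+00,  3.59362672e-01,  1.10600276e-02, -3.58201349e-04,
       -1.22412192e+00, -2.88129799e-01]), 'joint_vel': array([ 0.0002914 , -0.00035417, -0.00118188, -0.00102284, -0.00050954,
       -0.000692  ]), 'effort': array([-1.54993319e-03, -5.83322453e+01,  2.93418860e+01,  6.93680048e+00,
       -5.90790718e-03,  1.06059818e-05]), 'position': array([0.2975496 , 0.60533022, 0.23037841]), 'eef_rot': array([ 3.05833984e+00, -7.11214313e-01, -3.75285409e-04]), 'ft_force': array([-0.29105235, -0.95748715,  0.16851493]), 'torque': array([0.05580728, 0.05262527, 0.00698542]), 'gripper_force': 0.0, 'grip_width': 0.9992497029461067}
scene {'intrinsics': [[443.7831, 0.0, 268.8231], [0.0, 443.7831, 217.5603], [0.0, 0.0, 1.0]], 'R': [[-0.2919, 0.9564, -0.0094], [0.796, 0.2375, -0.5567], [-0.5302, -0.17, -0.8307]], 't': [0.1655, -0.3517, 1.6282]}
side {'intrinsics': [[505.2827, 0.0, 282.6041], [0.0, 505.2827, 209.6467], [0.0, 0.0, 1.0]], 'R': [[0.7372, -0.6757, 0.0034], [-0.3476, -0.3835, -0.8556], [0.5794, 0.6296, -0.5176]], 't': [-0.3702, 0.2333, 1.1229]}
{'intrinsics': array([[307.95899544,   0.        , 283.57240966],
       [  0.        , 307.95899544, 210.75823593],
       [  0.        ,   0.        ,   1.        ]]), 'mount': array([[-2.34967238e-04, -9.56926963e-01, -2.90328663e-01,
         7.41581005e-02],
       [ 9.99999971e-01, -2.41454286e-04, -1.34782250e-05,
         9.38978788e-05],
       [-5.72034231e-05, -2.90328658e-01,  9.56926992e-01,
        -1.42908464e-01],
       [ 0.00000000e+00,  0.00000000e+00,  0.00000000e+00,
         1.00000000e+00]])}
```

View pics/scene0.png

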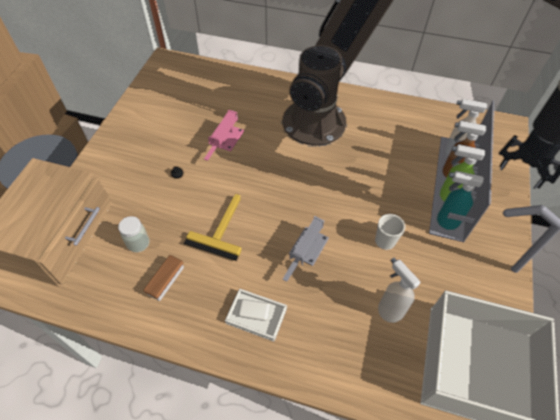

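View pics/side0.png

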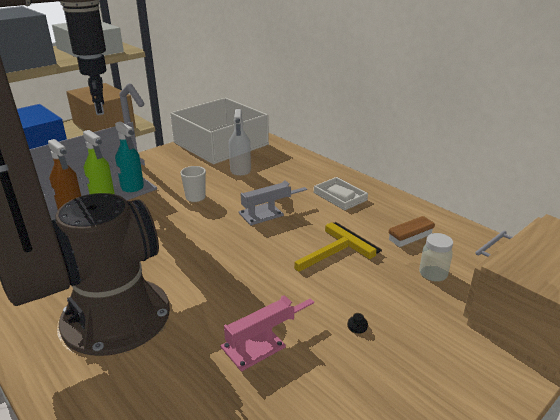

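The scene shows the yellow squeegee, with its head at about (213,245) and its tip at (237,198). The grey sleeve is at about (310,242), its tongue ending at about (288,277). In the side view the sleeve is at (265,200) with its tongue end at (306,189), and the handle tip is at (298,266).

```bash
cat > h.py <<'E'
from cell import manip, vision
import cv2,numpy as np
from scipy.spatial.transform import Rotation as Rt
def cam(n,s=None):
    c=vision.calibration(n);K=c["intrinsics"]
    if n!="wrist": return K,c["R"],c["t"]
    R=Rt.from_rotvec(s["eef_rot"]).as_matrix();M=c["mount"]
    Rc=R@M[:3,:3];p=R@M[:3,3]+s["position"]
    return K,Rc.T,-Rc.T@p
def ray(C,px,z):
    K,R,t=C;px=np.atleast_2d(np.array(px,float))
    d=(R.T@np.linalg.inv(K)@np.c_[px,np.ones(len(px))].T).T;o=-R.T@t
    return o+d*((z-o[2])/d[:,2])[:,None]
def proj(C,X):
    K,R,t=C;q=(K@(R@np.atleast_2d(X).T+t[:,None])).T;return q[:,:2]/q[:,2:]
def yellow(im):
    h=cv2.cvtColor(im,cv2.COLOR_RGB2HSV);return cv2.inRange(h,(22,170,90),(34,255,255))
def grab(n,name):
    s=manip.state();im=vision.snapshot(n);cv2.imwrite(f"pics/{name}.png",im[:,:,::-1]);return s,im
E
python3 - <<'E'
from h import *
for n,b in (("scene",(260,210,90,80)),("side",(225,165,100,70))):
    im=cv2.imread(f"pics/{n}0.png")[:,:,::-1].copy();C=cam(n)
    m=yellow(im);k,l,st,ce=cv2.connectedComponentsWithStats(m);i=1+st[1:,4].argmax();ys,xs=np.where(l==i)
    P=ray(C,np.c_[xs,ys],.024)[:,:2];print(n,len(P),"tip-ish ext",P.min(0),P.max(0))
    x,y,w,h=b;cr=cv2.resize(im[y:y+h,x:x+w],None,fx=4,fy=4,interpolation=cv2.INTER_CUBIC)
    cv2.imwrite(f"pics/{n}c.png",cr[:,:,::-1])
    # handle px with ends
    print("sleeve approx", ray(C,[(298,258),(318,225)] if n=="scene" else [(290,188),(245,200)],.079)[:,:2], "tongue end", ray(C,[(288,277)] if n=="scene" else [(306,189)],.048))
    print("handle tip", ray(C,[(237,198)] if n=="scene" else [(298,264)],.024), "head", ray(C,[(214,243)] if n=="scene" else [(350,240)],.024))
a=cv2.imread("pics/scenec.png");b=cv2.imread("pics/sidec.png")
o=np.zeros((600,400,3),np.uint8);o[:320,:360]=a;o[320:,:400]=b;cv2.imwrite("pics/both.png",o)
E
```

```text
Traceback (most recent call last):
ValueError: attempt to get argmax of an empty sequence
```

```bash
python3 - <<'E'
import cv2
im=cv2.imread("pics/scene0.png");h=cv2.cvtColor(im,cv2.COLOR_BGR2HSV);print(h[212,226:234],h[150,240])
im=cv2.imread("pics/side0.png");h=cv2.cvtColor(im,cv2.COLOR_BGR2HSV);print(h[250,318:326],h[280,330])
E
sed -i 's/(22,170,90),(34,255,255)/(23,160,60),(38,255,255)/' h.py
python3 - <<'E'
from h import *
for n,b in (("scene",(260,210,90,80)),("side",(225,165,100,70))):
    im=cv2.imread(f"pics/{n}0.png")[:,:,::-1].copy();C=cam(n)
    m=yellow(im);k,l,st,ce=cv2.connectedComponentsWithStats(m);print(n,[(v.tolist(),np.round(c)) for v,c in zip(st[1:],ce[1:]) if v[4]>100])
    x,y,w,h=b;cr=cv2.resize(im[y:y+h,x:x+w],None,fx=4,fy=4,interpolation=cv2.INTER_CUBIC)
    cv2.imwrite(f"pics/{n}c.png",cr[:,:,::-1])
    print("sleeve approx", ray(C,[(298,258),(318,225)] if n=="scene" else [(290,188),(245,200)],.079)[:,:2], "tongue end", ray(C,[(288,277)] if n=="scene" else [(306,189)],.048))
    print("handle tip", ray(C,[(237,198)] if n=="scene" else [(298,264)],.024), "head", ray(C,[(214,243)] if n=="scene" else [(350,240)],.024))
a=cv2.imread("pics/scenec.png");b=cv2.imread("pics/sidec.png")
o=np.zeros((600,400,3),np.uint8);o[:320,:360]=a;o[320:,:400]=b;cv2.imwrite("pics/both.png",o)
E
```

```text
[[ 22 157 184]
 [ 22 159 200]
 [ 22 160 202]
 [ 22 159 207]
 [ 22 160 214]
 [ 22 160 215]
 [ 22 159 210]
 [ 21 144 198]] [ 15 100 112]
[[ 24 200 173]
 [ 25 217 169]
 [ 25 224 170]
 [ 24 221 170]
 [ 25 223 168]
 [ 25 221 170]
 [ 25 215 170]
 [ 25 217 173]] [ 16 108 163]
scene []
sleeve approx [[0.60803965 0.09746939]
 [0.48677035 0.12501884]] tongue end [[0.65678294 0.08331932 0.048     ]]
handle tip [[ 0.42497286 -0.14865169  0.024     ]] head [[ 0.60097946 -0.15941964  0.024     ]]
side [([295, 222, 82, 49, 1229], array([336., 247.]))]
sleeve approx [[0.58804594 0.0623928 ]
 [0.44806084 0.09574257]] tongue end [[0.65848436 0.06650036 0.048     ]]
handle tip [[ 0.40543584 -0.16153251  0.024     ]] head [[ 0.57921572 -0.179054    0.024     ]]
```

View pics/both.png

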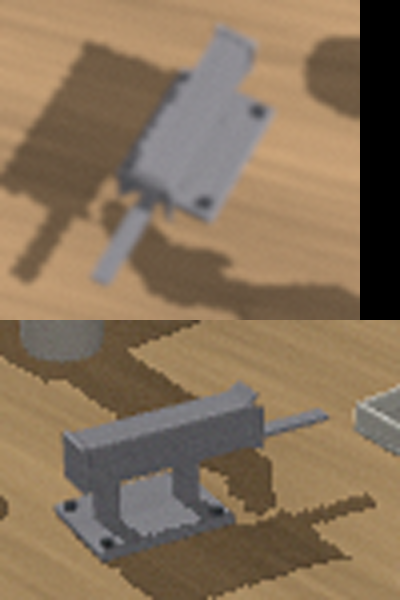

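The crop shows the sleeve mouth facing away from the robot, with the tongue at lower left and the lips by the mouth. The mouth is near (0.59, 0.075) and the squeegee grip point near (0.54, -0.165). I'll lift over the caddy and sweep across.

```bash
python3 -m inch '[{"jaw":0.085,"offset":[0,0,-0.06],"angular":[0,0,0]},{"jaw":0.085,"offset":[0,0,-0.06],"angular":[0,0,0]},{"jaw":0.085,"offset":[0,0,-0.05],"angular":[0,0,0]},{"jaw":0.085,"offset":[0.042,0.044,0],"angular":[0,0,0]},{"jaw":0.085,"offset":[0.042,0.044,0],"angular":[0,0,0]},{"jaw":0.085,"offset":[0.042,0.044,0],"angular":[0,0,0]},{"jaw":0.085,"offset":[0.042,0.044,0],"angular":[0,0,0]},{"jaw":0.085,"offset":[0.042,0.044,0],"angular":[0,0,0]}]' 40
python3 -m inch '[{"jaw":0.085,"offset":[0.042,0.044,0],"angular":[0,0,0]},{"jaw":0.085,"offset":[0.042,0.044,0],"angular":[0,0,0]},{"jaw":0.085,"offset":[0.042,0.044,0],"angular":[0,0,0]},{"jaw":0.085,"offset":[0.042,0.044,0],"angular":[0,0,0]},{"jaw":0.085,"offset":[0.042,0.044,0],"angular":[0,0,0]},{"jaw":0.085,"offset":[0.042,0.044,0],"angular":[0,0,0]},{"jaw":0.085,"offset":[0.042,0.044,0],"angular":[0,0,0]},{"jaw":0.085,"offset":[0,0,0],"angular":[0,0,0]}]'
```

```text
time_s: 1.1
position: [0.3892, 0.3136, 0.4011]
eef_rot: [3.06, -0.711, -0.0]
ft_force: [0.7, 0.5, 0.0]
grip_width: 0.994
gripper_force: 0.0
time_s: 2.1
position: [0.5174, -0.094, 0.4]
eef_rot: [3.057, -0.72, -0.004]
ft_force: [-0.8, -0.3, -0.7]
grip_width: 0.994
gripper_force: 0.0
```

```bash
python3 -m inch '[{"jaw":0.085,"offset":[0,0,0],"angular":[0,0,-10.5]},{"jaw":0.085,"offset":[0,0,0],"angular":[0,0,-10.5]},{"jaw":0.085,"offset":[0.02,0.03,0.04],"angular":[0,0,0]},{"jaw":0.085,"offset":[0.02,0.03,0.04],"angular":[0,0,0]},{"jaw":0.085,"offset":[0,0,0.05],"angular":[0,0,0]},{"jaw":0.085,"offset":[0,0,0.05],"angular":[0,0,0]},{"jaw":0.085,"offset":[0,0,0],"angular":[0,0,0]}]'
python3 - <<'E'
from h import *
s,im=grab("wrist","w1");C=cam("wrist",s)
print(s["position"],Rt.from_rotvec(s["eef_rot"]).as_matrix()[:,0])
m=yellow(im)
h=cv2.cvtColor(im,cv2.COLOR_RGB2HSV);m=cv2.inRange(h,(20,130,60),(38,255,255))
k,l,st,ce=cv2.connectedComponentsWithStats(m);i=1+st[1:,4].argmax();print(st[i])
c=max(cv2.findContours((l==i).astype(np.uint8),0,2)[0],key=cv2.contourArea)
P=ray(C,c[:,0],.024)[:,:2];print(P.min(0),P.max(0))
for p in cv2.approxPolyDP(c,5,True)[:,0]: print(p,ray(C,[p],.024)[0,:2])
E
```

```text
time_s: 2.98
position: [0.5491, -0.153, 0.2178]
eef_rot: [-3.138, 0.141, 0.012]
ft_force: [1.2, 0.5, 1.7]
grip_width: 0.995
gripper_force: 0.0
[ 0.54905814 -0.15295552  0.21776969] [ 0.99591324 -0.08997148 -0.00787085]
[ 210  126  160  171 6615]
[ 0.407726   -0.24850222] [ 0.6143651  -0.07869131]
[366 126] [ 0.60478462 -0.2453796 ]
[210 134] [ 0.61150447 -0.08048672]
[215 156] [ 0.58810113 -0.08214853]
[281 155] [ 0.58271694 -0.15343347]
[288 296] [ 0.407726   -0.14594236]
[301 291] [ 0.41336836 -0.16266789]
[298 155] [ 0.581056   -0.17175478]
[364 152] [ 0.57782616 -0.24293805]
```

View pics/w1.png

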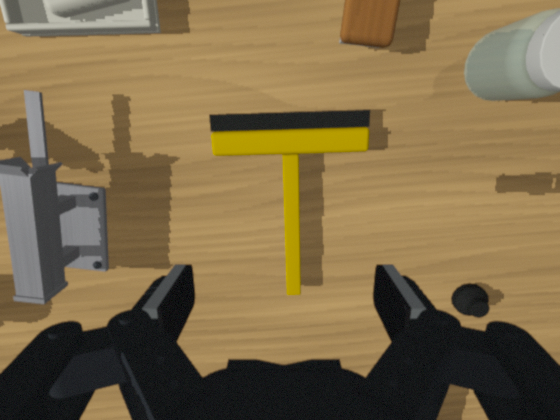

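The wrist view shows the handle from (290,155) to (294,293), the head above it, and the sleeve on the left with its mouth near (30,165). Next is one look straight above the sleeve.

```bash
python3 -m inch '[{"jaw":0.085,"offset":[-0.005,-0.056,0],"angular":[0,0,0]},{"jaw":0.085,"offset":[-0.005,-0.056,0],"angular":[0,0,0]},{"jaw":0.085,"offset":[-0.005,-0.056,0],"angular":[0,0,0]},{"jaw":0.085,"offset":[-0.005,-0.056,0],"angular":[0,0,0]},{"jaw":0.085,"offset":[0,0,0],"angular":[0,0,0]},{"jaw":0.085,"offset":[0,0,0],"angular":[0,0,0]}]'
python3 - <<'E'
from h import *
s,im=grab("wrist","w2");np.save("w2.npy",np.r_[s["position"],s["eef_rot"]])
print(s["position"],s["eef_rot"])
cv2.imwrite("pics/w2c.png",cv2.resize(im[40:340,160:440],None,fx=2,fy=2,interpolation=cv2.INTER_CUBIC)[:,:,::-1])
E
```

```text
time_s: 3.78
position: [0.5527, 0.072, 0.2237]
eef_rot: [-3.137, 0.139, -0.005]
ft_force: [-0.3, -0.9, -0.4]
grip_width: 0.996
gripper_force: 0.0
[0.55270913 0.07203009 0.22367935] [-3.13737024  0.13886853 -0.00482167]
```

View pics/w2c.png

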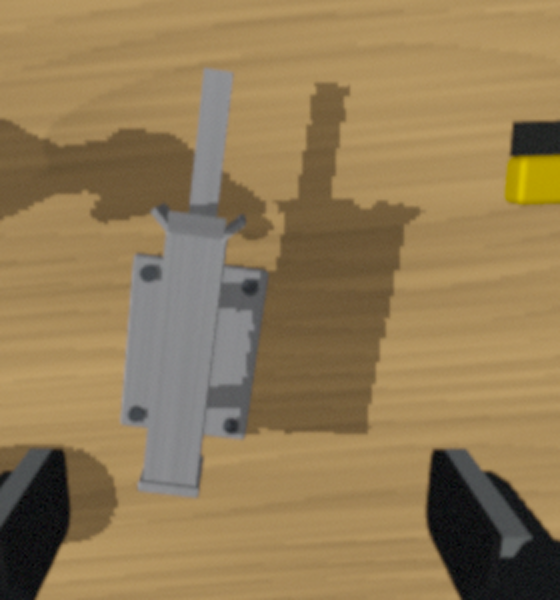

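Run:
```python
from h import *
im=cv2.imread("pics/w2.png")[:,:,::-1].copy();v=np.load("w2.npy");s=dict(position=v[:3],eef_rot=v[3:]);C=cam("wrist",s)
sat=cv2.cvtColor(im,cv2.COLOR_RGB2HSV)[:,:,1];m=sat<60
def edges(r0,r1,c0,c1):
    L=[];R=[]
    for r in range(r0,r1):
        x=np.where(m[r,c0:c1])[0]
        if len(x): L.append((c0+x[0]-.5,r));R.append((c0+x[-1]+.5,r))
    return np.array(L),np.array(R)
def line(P):
    vx,vy,x,y=cv2.fitLine(P[:,:2].astype(np.float32),cv2.DIST_HUBER,0,.001,.001).ravel();
    if vx>0: vx,vy=-vx,-vy
    return np.array([x,y]),np.degrees(np.arctan2(vy,vx))
L,R=edges(80,138,240,290)
print("tongue rows",[(a[1],a[0],b[0]) for a,b in zip(L[::12],R[::12])])
PL,PR=ray(C,L,.048),ray(C,R,.048);print("tongueL",line(PL),"R",line(PR),"w",np.linalg.norm((PL-PR),axis=1).mean())
L2,R2=edges(262,280,222,275);print([(a[1],a[0],b[0]) for a,b in zip(L2[::5],R2[::5])])
print("tubeL .079",line(ray(C,L2,.079)),"R .079",line(ray(C,R2,.079)),"R .045",line(ray(C,R2,.045)))
col=262;print("tongue end row", np.where(m[60:100,268])[0][:3]+60)
print("tongue end",ray(C,[(269,75)],.048))
# far cap edge & top mouth edge by hand
print("cap top edge", ray(C,[(160+172/2,40+488/2)],.079),"mouth top edge",ray(C,[(160+195/2,40+236/2)],.079), "cap L top corner",ray(C,[(160+141/2,40+487/2),(160+198/2,40+492/2)],.079))
print("top edges L/R", ray(C,[(160+166/2,40+236/2),(160+148/2,40+470/2),(160+224/2,40+242/2),(160+203/2,40+475/2)],.079)[:,:2])
# vertical gray profile along the tube centre
for r in range(140,170,2): print(r,im[r,256,0],end=' ')
```

```text
tongue rows [(np.float64(80.0), np.float64(260.5), np.float64(275.5)), (np.float64(92.0), np.float64(259.5), np.float64(274.5)), (np.float64(104.0), np.float64(258.5), np.float64(272.5)), (np.float64(116.0), np.float64(256.5), np.float64(271.5)), (np.float64(128.0), np.float64(255.5), np.float64(270.5))]
tongueL (array([0.6380314 , 0.08995149], dtype=float32), np.float32(166.74329)) R (array([0.64536154, 0.07363591], dtype=float32), np.float32(167.61685)) w 0.014494440859494922
[(np.float64(262.0), np.float64(232.5), np.float64(260.5)), (np.float64(267.0), np.float64(231.5), np.float64(260.5)), (np.float64(272.0), np.float64(231.5), np.float64(260.5)), (np.float64(277.0), np.float64(230.5), np.float64(259.5))]
tubeL .079 (array([0.48266613, 0.13215742], dtype=float32), np.float32(164.01277)) R .079 (array([0.4781182 , 0.10290474], dtype=float32), np.float32(171.109)) R .045 (array([0.46063676, 0.10734951], dtype=float32), np.float32(171.1087))
tongue end row [75 76 77]
tongue end [[0.66679966 0.07591359 0.048     ]]
cap top edge [[0.46350026 0.11964164 0.079     ]] mouth top edge [[0.59312337 0.092766   0.079     ]] cap L top corner [[0.46552065 0.13578914 0.079     ]
 [0.45994301 0.10629542 0.079     ]]
top edges L/R [[0.59431416 0.10617257]
 [0.47506214 0.13078681]
 [0.58917372 0.079636  ]
 [0.46964993 0.10258202]]
140 137 142 110 144 91 146 98 148 117 150 116 152 116 154 116 156 119 158 134 160 137 162 137 164 135 166 136 168 135
```

```bash
python3 -m inch '[{"jaw":0.06,"offset":[0,0,0],"angular":[0,0,-2.4]},{"jaw":0.06,"offset":[-0.002,0.058,0],"angular":[0,0,0]},{"jaw":0.06,"offset":[-0.002,0.058,0],"angular":[0,0,0]},{"jaw":0.06,"offset":[-0.002,0.058,0.01],"angular":[0,0,0]},{"jaw":0.06,"offset":[-0.002,0.058,0.01],"angular":[0,0,0]},{"jaw":0.06,"offset":[0,0,0.06],"angular":[0,0,0]},{"jaw":0.06,"offset":[0,0,0.06],"angular":[0,0,0]},{"jaw":0.06,"offset":[0,0,0],"angular":[0,0,0]}]'
python3 - <<'E'
from h import *
s,im=grab("wrist","w3");C=cam("wrist",s)
print(s["position"],Rt.from_rotvec(s["eef_rot"]).as_matrix()[:,0])
h=cv2.cvtColor(im,cv2.COLOR_RGB2HSV);m=cv2.inRange(h,(20,130,60),(38,255,255))
k,l,st,ce=cv2.connectedComponentsWithStats(m);i=1+st[1:,4].argmax()
c=max(cv2.findContours((l==i).astype(np.uint8),0,2)[0],key=cv2.contourArea)
for p in cv2.approxPolyDP(c,5,True)[:,0]: print(p,ray(C,[p],.024)[0,:2])
E
```

```text
time_s: 4.82
position: [0.5293, -0.1616, 0.0783]
eef_rot: [3.14, -0.08, -0.013]
ft_force: [0.2, -0.7, 0.8]
grip_width: 0.705
gripper_force: 0.0
[ 0.52926855 -0.16162321  0.07830814] [ 0.99865736 -0.0511734  -0.00804772]
[148 106] [ 0.61359107 -0.08405483]
[147 139] [ 0.59430229 -0.07987944]
[154 149] [ 0.58798092 -0.08314962]
[268 151] [ 0.58304662 -0.15469909]
[268 361] [ 0.41971608 -0.14382172]
[290 364] [ 0.41587624 -0.16102478]
[296 151] [ 0.58213726 -0.17233343]
[410 151] [ 0.57843345 -0.24415836]
[419 112] [ 0.60169743 -0.24796642]
```

```bash
python3 -m inch '[{"jaw":0.06,"offset":[0.003,-0.001,0.035],"angular":[0,0,0]},{"jaw":0.06,"offset":[0,0,0.025],"angular":[0,0,0]},{"jaw":0.06,"offset":[0,0,0.012],"angular":[0,0,0]},{"jaw":0.06,"offset":[0,0,0],"angular":[0,0,0]},{"jaw":0,"offset":[0,0,0],"angular":[0,0,0]},{"jaw":0,"offset":[0,0,0],"angular":[0,0,0]},{"jaw":0,"offset":[0,0,0],"angular":[0,0,0]},{"jaw":0,"offset":[0,0,0],"angular":[0,0,0]}]' 60
python3 -m inch '[{"jaw":0,"offset":[0,0,0],"angular":[0,0,0]},{"jaw":0,"offset":[0,0,0],"angular":[0,0,0]}]' 60
```

```text
time_s: 5.88
position: [0.5365, -0.1594, 0.0106]
eef_rot: [3.141, -0.075, 0.003]
ft_force: [-0.5, 0.9, 6.8]
grip_width: 0.191
gripper_force: 59.9
time_s: 6.12
position: [0.5365, -0.1594, 0.0106]
eef_rot: [3.141, -0.075, 0.003]
ft_force: [-1.6, 0.6, 7.2]
grip_width: 0.186
gripper_force: 59.9
```

The grip is 5 mm higher than I want, so I'll reopen, lower and grip again.

```bash
python3 -m inch '[{"jaw":0.035,"offset":[0,0,0],"angular":[0,0,0]},{"jaw":0.035,"offset":[0,0,0],"angular":[0,0,0]},{"jaw":0.035,"offset":[-0.003,0,0.005],"angular":[0,0,0]},{"jaw":0.035,"offset":[0,0,0],"angular":[0,0,0]},{"jaw":0.035,"offset":[0,0,0],"angular":[0,0,0]}]' 60
python3 -m inch '[{"jaw":0,"offset":[0,0,0],"angular":[0,0,0]},{"jaw":0,"offset":[0,0,0],"angular":[0,0,0]},{"jaw":0,"offset":[0,0,0],"angular":[0,0,0]},{"jaw":0,"offset":[0,0,0],"angular":[0,0,0]}]' 60
```

```text
time_s: 6.75
position: [0.5326, -0.1592, 0.0041]
eef_rot: [3.141, -0.076, -0.001]
ft_force: [-0.3, 0.2, -0.3]
grip_width: 0.408
gripper_force: 0.0
time_s: 7.25
position: [0.5329, -0.1592, 0.0045]
eef_rot: [3.141, -0.076, 0.001]
ft_force: [-0.1, 1.1, 3.0]
grip_width: 0.193
gripper_force: 59.4
```

```bash
python3 -m inch '[{"jaw":0,"offset":[0,0,-0.05],"angular":[0,0,0]},{"jaw":0,"offset":[0,0,-0.05],"angular":[0,0,0]},{"jaw":0,"offset":[0.031,-0.05,0],"angular":[0,0,9.3]},{"jaw":0,"offset":[0.031,-0.05,0],"angular":[0,0,0]},{"jaw":0,"offset":[0.031,-0.05,0],"angular":[0,0,0]},{"jaw":0,"offset":[0.031,-0.05,0],"angular":[0,0,0]},{"jaw":0,"offset":[0.031,-0.05,0],"angular":[0,0,0]},{"jaw":0,"offset":[0,0,0],"angular":[0,0,0]}]' 60
python3 - <<'E'
from h import *
s,im=grab("wrist","w4")
R=Rt.from_rotvec(s["eef_rot"]).as_matrix();u=np.array([-.978,.2096,0]);m=np.array([.5925,.0925,.062])
print(s["position"],R.round(4).tolist(),s["grip_width"])
C=cam("wrist",s)
h=cv2.cvtColor(im,cv2.COLOR_RGB2HSV);mk=cv2.inRange(h,(20,130,60),(38,255,255))
k,l,st,ce=cv2.connectedComponentsWithStats(mk);i=1+st[1:,4].argmax();print(st[i])
grab("side","s4")
E
```

```text
time_s: 8.25
position: [0.7307, 0.0621, 0.1019]
eef_rot: [3.124, -0.326, -0.002]
ft_force: [-0.8, -0.8, -2.3]
grip_width: 0.195
gripper_force: 59.4
[0.73071571 0.06209982 0.10186873] [[0.9785, -0.2064, -0.0014], [-0.2064, -0.9785, -0.0002], [-0.0013, 0.0005, -1.0]] 0.19466660729142587
[   68   111   433   255 35275]
```

View pics/w4.png

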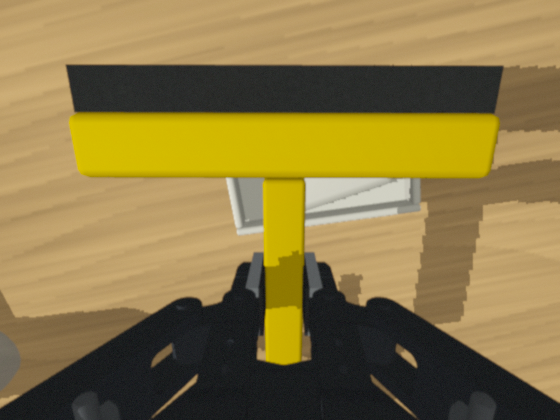

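View pics/s4.png

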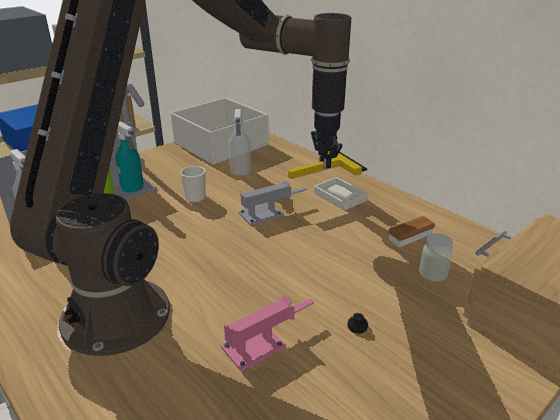

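The wrist view shows the handle straight and centred in the grip, at columns 264–304. The side view shows it held level with the tip before the sleeve. I'll lower it to the sleeve axis.

```bash
python3 -m inch '[{"jaw":0,"offset":[0.005,0,0.025],"angular":[0,0,0]},{"jaw":0,"offset":[0,0,0.022],"angular":[0,0,0]},{"jaw":0,"offset":[0,0,0],"angular":[0,0,0]},{"jaw":0,"offset":[0,0,0],"angular":[0,0,0]},{"jaw":0,"offset":[0,0,0],"angular":[0,0,0]}]' 60
cat >> h.py <<'E'
def tip():
    s=manip.state();R=Rt.from_rotvec(s["eef_rot"]).as_matrix();u=np.array([-.978,.2096,0]);n=np.array([-.2096,-.978,0])
    t=s["position"]-R[:,0]*.124-R[:,2]*.0075-np.array([.5925,.0925,.062])
    print("t",s["time_s"],"in",(t@u*1e3).round(1),"lat(y)",(t@n*1e3).round(1),"z",(t[2]*1e3).round(1),"yaw",np.degrees(np.arctan2(R[1,0],R[0,0])).round(2),"pitch",np.degrees(R[2,0]).round(2),"F in",(s["ft_force"]@u).round(1),"lat",(s["ft_force"]@n).round(1),"z",s["ft_force"][2].round(1))
E
python3 -c "
from h import *
tip()
s,im=grab('side','s5');C=cam('side')
cv2.imwrite('pics/s5c.png',cv2.resize(im[140:240,220:370],None,fx=5,fy=5,interpolation=cv2.INTER_CUBIC)[:,:,::-1])"
```

```text
time_s: 8.98
position: [0.7347, 0.0577, 0.0588]
eef_rot: [-3.123, 0.331, -0.003]
ft_force: [0.5, -0.2, -2.2]
grip_width: 0.193
gripper_force: 59.4
t 8.975 in -22.3 lat(y) 4.3 z 4.1 yaw -12.08 pitch 0.11 F in -0.6 lat 0.1 z -2.2
```

View pics/s5c.png

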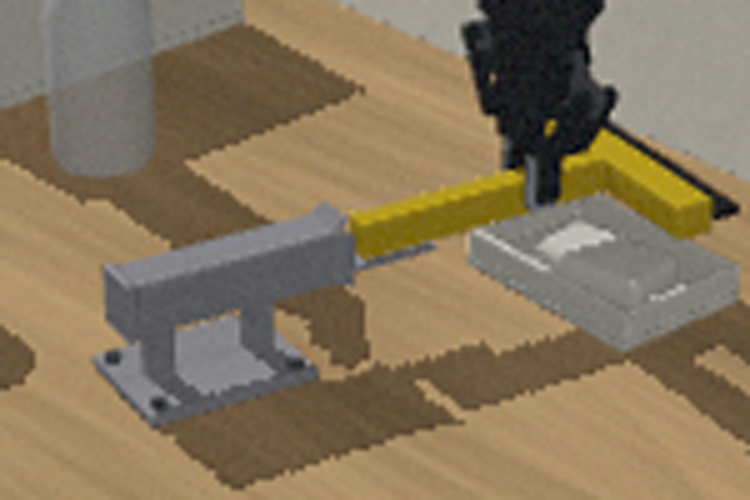

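The tip is about 22 mm before the mouth, next to the lips, and by pose it is 4 mm too high and 4 mm off in y. I'll correct both.

```bash
python3 -m inch '[{"jaw":0,"offset":[0,-0.004,0.004],"angular":[0,0,0]},{"jaw":0,"offset":[0,0,0],"angular":[0,0,0]},{"jaw":0,"offset":[0,0,0],"angular":[0,0,0]}]' 60; python3 -c "
from h import *
tip()"
```

```text
time_s: 9.4
position: [0.7349, 0.0619, 0.0532]
eef_rot: [3.124, -0.33, -0.0]
ft_force: [-0.2, 0.3, -1.5]
grip_width: 0.197
gripper_force: 59.4
t 9.4 in -21.6 lat(y) 0.2 z -1.3 yaw -12.06 pitch -0.01 F in 0.2 lat -0.2 z -1.5
```

```bash
python3 -m inch '[{"jaw":0,"offset":[-0.006,0,-0.0012],"angular":[0,0,0]},{"jaw":0,"offset":[-0.006,0,0],"angular":[0,0,0]},{"jaw":0,"offset":[-0.005,0,0],"angular":[0,0,0]},{"jaw":0,"offset":[-0.004,0,0],"angular":[0,0,0]},{"jaw":0,"offset":[0,0,0],"angular":[0,0,0]}]' 60; python3 -c "
from h import *
tip()"
```

```text
time_s: 10.02
position: [0.7141, 0.0663, 0.0547]
eef_rot: [-3.124, 0.33, -0.0]
ft_force: [-0.3, -0.3, -1.2]
grip_width: 0.194
gripper_force: 59.4
t 10.025 in -0.4 lat(y) 0.2 z 0.2 yaw -12.06 pitch 0.01 F in 0.2 lat 0.4 z -1.2
```

```bash
python3 -m inch '[{"jaw":0,"offset":[-0.004,0,0],"angular":[0,0,0]},{"jaw":0,"offset":[-0.004,0,0],"angular":[0,0,0]},{"jaw":0,"offset":[-0.004,0,0],"angular":[0,0,0]},{"jaw":0,"offset":[0,0,0],"angular":[0,0,0]}]' 60; python3 -c "
from h import *
tip()"
```

```text
time_s: 10.52
position: [0.7023, 0.0687, 0.0546]
eef_rot: [3.124, -0.33, -0.0]
ft_force: [1.0, -0.1, -1.5]
grip_width: 0.196
gripper_force: 59.4
t 10.525 in 11.6 lat(y) 0.3 z 0.1 yaw -12.06 pitch -0.01 F in -1.0 lat -0.1 z -1.5
```

```bash
python3 -m inch '[{"jaw":0,"offset":[-0.005,0,0],"angular":[0,0,0]},{"jaw":0,"offset":[-0.005,0,0],"angular":[0,0,0]},{"jaw":0,"offset":[-0.005,0,0],"angular":[0,0,0]},{"jaw":0,"offset":[0,0,0],"angular":[0,0,0]}]' 60; python3 -c "
from h import *
tip()"
python3 -m inch '[{"jaw":0,"offset":[-0.005,0,0],"angular":[0,0,0]},{"jaw":0,"offset":[-0.005,0,0],"angular":[0,0,0]},{"jaw":0,"offset":[-0.005,0,0],"angular":[0,0,0]},{"jaw":0,"offset":[-0.005,0,0],"angular":[0,0,0]},{"jaw":0,"offset":[0,0,0],"angular":[0,0,0]}]' 60; python3 -c "
from h import *
tip()"
```

```text
time_s: 11.02
position: [0.6876, 0.0719, 0.0547]
eef_rot: [-3.124, 0.33, 0.0]
ft_force: [0.3, -0.3, -2.5]
grip_width: 0.193
gripper_force: 59.4
t 11.025 in 26.7 lat(y) 0.3 z 0.2 yaw -12.06 pitch -0.0 F in -0.4 lat 0.3 z -2.5
time_s: 11.65
position: [0.668, 0.0761, 0.0546]
eef_rot: [-3.124, 0.33, 0.0]
ft_force: [-0.0, -0.8, -2.3]
grip_width: 0.193
gripper_force: 59.4
t 11.65 in 46.7 lat(y) 0.3 z 0.1 yaw -12.06 pitch -0.0 F in -0.1 lat 0.8 z -2.3
```

```bash
python3 -m inch '[{"jaw":0,"offset":[-0.002,0,0],"angular":[0,0,0]},{"jaw":0,"offset":[-0.002,0,0],"angular":[0,0,0]},{"jaw":0,"offset":[-0.002,0,0],"angular":[0,0,0]},{"jaw":0,"offset":[0,0,0],"angular":[0,0,0]}]' 60; python3 -c "
from h import *
tip()"
python3 -m inch '[{"jaw":0,"offset":[-0.002,0,0],"angular":[0,0,0]},{"jaw":0,"offset":[-0.002,0,0],"angular":[0,0,0]},{"jaw":0,"offset":[0,0,0],"angular":[0,0,0]}]' 60; python3 -c "
from h import *
tip()"
```

```text
time_s: 12.15
position: [0.6624, 0.0772, 0.0545]
eef_rot: [3.124, -0.33, -0.0]
ft_force: [0.6, 0.4, -2.8]
grip_width: 0.197
gripper_force: 59.4
t 12.15 in 52.4 lat(y) 0.4 z 0.0 yaw -12.07 pitch -0.0 F in -0.5 lat -0.6 z -2.8
time_s: 12.52
position: [0.6585, 0.0781, 0.0545]
eef_rot: [3.124, -0.33, -0.0]
ft_force: [-1.0, -0.4, -1.7]
grip_width: 0.197
gripper_force: 59.4
t 12.525 in 56.5 lat(y) 0.4 z 0.0 yaw -12.07 pitch -0.0 F in 0.9 lat 0.6 z -1.7
```

```bash
python3 -m inch '[{"jaw":0,"offset":[-0.002,0,0],"angular":[0,0,0]},{"jaw":0,"offset":[-0.002,0,0],"angular":[0,0,0]},{"jaw":0,"offset":[0,0,0],"angular":[0,0,0]}]' 60; python3 -c "
from h import *
tip()"
```

```text
time_s: 12.9
position: [0.6547, 0.0789, 0.0546]
eef_rot: [-3.124, 0.33, -0.0]
ft_force: [0.4, -0.5, -2.6]
grip_width: 0.192
gripper_force: 59.4
t 12.9 in 60.4 lat(y) 0.3 z 0.1 yaw -12.06 pitch 0.01 F in -0.5 lat 0.4 z -2.6
```

```bash
python3 -m inch '[{"jaw":0,"offset":[-0.002,0,0],"angular":[0,0,0]},{"jaw":0,"offset":[-0.002,0,0],"angular":[0,0,0]},{"jaw":0,"offset":[0,0,0],"angular":[0,0,0]}]' 60; python3 -c "
from h import *
tip()"
```

```text
time_s: 13.28
position: [0.6513, 0.0798, 0.0548]
eef_rot: [-3.124, 0.33, -0.002]
ft_force: [3.6, -1.2, -3.2]
grip_width: 0.195
gripper_force: 59.4
t 13.275 in 63.8 lat(y) 0.2 z 0.2 yaw -12.06 pitch 0.06 F in -3.8 lat 0.4 z -3.2
```

Contact has begun at about 60–61 mm, and I'm feeling 3.8 N. I'll press on slowly.

```bash
python3 -m inch '[{"jaw":0,"offset":[-0.0015,0,0],"angular":[0,0,0]},{"jaw":0,"offset":[-0.0015,0,0],"angular":[0,0,0]},{"jaw":0,"offset":[0,0,0],"angular":[0,0,0]},{"jaw":0,"offset":[0,0,0],"angular":[0,0,0]}]' 60; python3 -c "
from h import *
tip()"
```

```text
time_s: 13.78
position: [0.649, 0.0804, 0.0549]
eef_rot: [-3.124, 0.33, -0.003]
ft_force: [6.4, -2.2, -3.2]
grip_width: 0.196
gripper_force: 59.3
t 13.775 in 66.3 lat(y) 0.1 z 0.2 yaw -12.05 pitch 0.11 F in -6.8 lat 0.8 z -3.2
```

```bash
python3 -m inch '[{"jaw":0,"offset":[-0.0015,0,0],"angular":[0,0,0]},{"jaw":0,"offset":[0,0,0.001],"angular":[0,0,0]},{"jaw":0,"offset":[0,0,0.001],"angular":[0,0,0]},{"jaw":0,"offset":[0,0,0],"angular":[0,0,0]},{"jaw":0,"offset":[0,0,0],"angular":[0,0,0]}]' 60; python3 -c "
from h import *
tip()"
```

```text
time_s: 14.4
position: [0.6483, 0.0808, 0.0537]
eef_rot: [-3.124, 0.329, -0.005]
ft_force: [5.9, -1.9, -0.7]
grip_width: 0.192
gripper_force: 59.9
t 14.4 in 67.1 lat(y) -0.1 z -1.2 yaw -12.03 pitch 0.19 F in -6.2 lat 0.6 z -0.7
```

About 7 N is on the stop and the handle now rests on the tongue, so I'll release.

```bash
python3 -m inch '[{"jaw":0.04,"offset":[0,0,0],"angular":[0,0,0]},{"jaw":0.04,"offset":[0,0,0],"angular":[0,0,0]},{"jaw":0.05,"offset":[0,0,0],"angular":[0,0,0]},{"jaw":0.05,"offset":[0,0,0],"angular":[0,0,0]}]' 20; python3 -c "
from h import *
tip()
s,im=grab('wrist','w6')
C=cam('wrist',s)
h=cv2.cvtColor(im,cv2.COLOR_RGB2HSV);m=cv2.inRange(h,(20,130,60),(38,255,255))
k,l,st,ce=cv2.connectedComponentsWithStats(m);i=1+st[1:,4].argmax();print(st[i])
c=max(cv2.findContours((l==i).astype(np.uint8),0,2)[0],key=cv2.contourArea)
u=np.array([-.978,.2096])
for p in cv2.approxPolyDP(c,5,True)[:,0]: q=ray(C,[p],.072)[0,:2]-[.5925,.0925]; print(p,q@u)
"
```

```text
time_s: 14.9
position: [0.6462, 0.0807, 0.0524]
eef_rot: [3.124, -0.33, -0.001]
ft_force: [-0.2, 0.4, -0.2]
grip_width: 0.583
gripper_force: 0.0
t 14.9 in 69.1 lat(y) 0.3 z -2.1 yaw -12.07 pitch -0.02 F in 0.3 lat -0.4 z -0.2
[   63    90   441   276 38002]
[63 99] -0.13568629496587983
[ 72 148] -0.11751739077084618
[ 84 158] -0.11360491828536304
[263 160] -0.11282503119114379
[265 361] -0.014550184350839806
[280 365] -0.012126375814257215
[301 361] -0.014546937416673218
[304 160] -0.11282768913592042
[484 158] -0.11363124462778361
[493 151] -0.11638020615640303
[503 104] -0.1339445502644787
[493  91] -0.1385443149568487
[73 90] -0.1388538831815089
```

View pics/w6.png

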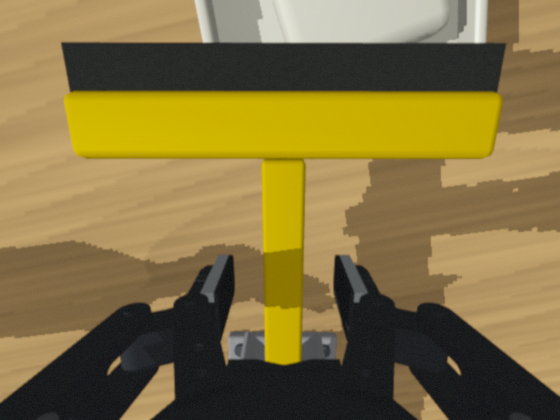

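The squeegee lies straight in the sleeve. Its tip is at about 62 mm and the pad face at about 60 mm, so it has sprung back to where friction holds it on the pad. I'll retreat straight up.

```bash
python3 -m inch '[{"jaw":0.06,"offset":[0,0,-0.01],"angular":[0,0,0]},{"jaw":0.06,"offset":[0,0,-0.03],"angular":[0,0,0]},{"jaw":0.06,"offset":[0,0,-0.05],"angular":[0,0,0]},{"jaw":0.06,"offset":[0,0,-0.05],"angular":[0,0,0]},{"jaw":0.06,"offset":[0,0,0],"angular":[0,0,0]},{"jaw":0.06,"offset":[0,0,0],"angular":[0,0,0]}]' 20; python3 -c "
from h import *
s,im=grab('wrist','w7')
C=cam('wrist',s)
h=cv2.cvtColor(im,cv2.COLOR_RGB2HSV);m=cv2.inRange(h,(20,130,60),(38,255,255))
k,l,st,ce=cv2.connectedComponentsWithStats(m);i=1+st[1:,4].argmax()
c=max(cv2.findContours((l==i).astype(np.uint8),0,2)[0],key=cv2.contourArea)
u=np.array([-.978,.2096]);n=np.array([-.2096,-.978])
for p in cv2.approxPolyDP(c,4,True)[:,0]: q=ray(C,[p],.072)[0,:2]-[.5925,.0925]; print(p,(q@u).round(4),(q@n).round(4))
"
```

```text
time_s: 15.7
position: [0.6462, 0.0807, 0.193]
eef_rot: [-3.123, 0.331, -0.001]
ft_force: [-0.3, 0.1, -0.7]
grip_width: 0.699
gripper_force: 0.0
[180 109] -0.1356 -0.084
[187 137] -0.1134 -0.0803
[273 139] -0.1118 -0.0085
[275 255] -0.0058 -0.0077
[292 255] -0.0058 0.0082
[294 138] -0.1126 0.009
[379 138] -0.1126 0.0801
[387 112] -0.1333 0.0847
[380 104] -0.1395 0.0785
[186 104] -0.1395 -0.0788
```

```bash
python3 -c "
from cell import order
print(order.hand_in())"
```

```text
the job is handed in; nothing more can be done
None
```

I slid the squeegee's handle into the chrome sleeve, pressed it on the stop with 6–7 N at the wrist sensor, let go and handed the job in at about 16 s. By the last camera look the tip sits about 62 mm in, some 2 mm past where the pad was first felt; how hard it still bears on the pad was not measured, and hand-in returned no verdict.

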